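Draw a jammed cork block from under a bench riser with a trigger reacher

TASK

The cork sanding block is jammed between two sprung buffers under the low slatted riser. Pick up the reacher by its handle, close its jaws on the block by squeezing the trigger firmly but without crushing the soft cork, draw the block out in the jaws until it is well clear of the riser on the open bench, then let go, leaving the reacher lying flat on the bench out of the gap. Do not touch the block with the gripper, do not shove the riser, and leave the glue bottle and the small jar alone.

Things in the scene. Friction and masses are not known exactly. Their poses are not given: they have to be found in the camera images.
- reacher: Trigger reacher (pick-up tool), loose, 0.31 kg, 280 mm long, lying flat on the bench. z up, +x from handle to jaws, y across; origin on its underside below the handle. Handle housing 48 mm wide, 20 mm high; a 14 mm tube leads to a yoke (x 128 to 152 mm) that carries two jaws reaching to x = 235 mm, 3 to 28 mm high.
- reacher_grip (a point): Middle of the handle, 55 mm up, at the reacher's x = -5 mm, y = 0. Two upright plates, 60 mm long (along x), 10 mm thick, free from 25 to 80 mm height, stand either side of it: black fixed grip (outer face y = +27 mm) and grey trigger (outer face y = -27 mm at rest). Grip both across y from above: 54 mm wide at rest.
- trigger_face (a point): Outer face of the trigger, which slides towards +y by at most 14 mm (handle width 54 to 40 mm) against a spring: 8 N at rest, 0.4 N more per mm; let go, it returns and the jaws open. The fixed grip does not move in the tool, so two fingers that close evenly also shift the whole tool towards its -y by half the trigger's travel.
- fixed_jaw (a point): Outer face of the fixed jaw at the reacher's x = 215, y = +42 mm, 14 mm high. Its flat rubber pad (40 x 24 mm) faces -y on a stiff setting screw and has been left anywhere from y = +34 to +24 mm (inner face), which is not measured: where the jaws meet the block must be felt. Leave the screw as it is.
- moving_pad (a point): Inner face of the moving jaw's round rubber pad (8 mm radius), at y = -50 mm at rest (jaw then out to y = -67 mm). It closes 2.1 mm per mm of trigger; with the screw pad anywhere in its range the jaws meet the 61 mm block at 6 to 11.5 mm of trigger, and are stiff past that. Force on the block is about (grip force on the handle - 12 N) / 2.1.
- reacher_bite (a point): Middle of the block, about, when the jaws are closed on it: the reacher's x = 215 mm, y = 0 (+-6 mm with the screw's setting), 15 mm high.
- jaw: The reacher's moving jaw, a hinged aluminium finger on the -y side; origin on its hinge at the reacher's x = 145, y = -34 mm, level with the underside.
- cork: Brown cork sanding block, 61 x 101 x 32 mm (x, y, z), about 60 g, soft: more than 15 N from the jaw dents it. Origin at the middle of its underside. It lies flat on the bench under the riser, its long (y) axis along the riser's x axis; its rear 25 to 42 mm is pinched by the buffers, the rest is free. Drawing it out takes about 5 to 8 N.
- riser: Fixed low slatted wooden riser, 200 deep (x) x 240 wide (y) x 78 mm high, origin on the bench under its middle; its x axis points into the gap from the open front at x = -100 mm. 48 mm clear height under the front rail; legs 20 mm square at x = +-90, y = +-110 mm. A roll of tape lies on top at the back.
- riser_mouth (a point): Middle of the riser's open front edge, at bench level.
- buffers_mid (a point): Midway between the two rubber buffers under the riser (its x = 48 to 82 mm), which press the block from both sides along the riser's y with about 5 N each, giving 1 mm per 0.25 N; their housings stand at y = +-60 to 76 mm.
- glue_bottle: Loose standing glue bottle, 60 mm diameter, 162 mm high; origin at the middle of its underside.
- small_jar: Loose small white jar with a black lid, 46 mm diameter, 56 mm high; origin at the middle of its underside.

How it is judged:
By the outcome, as a careful person would: the job done as asked, in the order asked, and still so for the second after the job is handed in, with the robot touching nothing.
It also fails if it takes over 64 s, if anything falls off the work surface, if the arm or the gripper's body presses on something with over 40 N, if the wrist force passes 120 N, or if a joint passes its speed limit or range.

ROBOT

A 6-joint arm with a two-finger parallel gripper is mounted at the origin on the work surface; the furniture and walls round the work are solid. World frame = base frame: x ahead of the robot, y to its left, z up, the work surface at z = 0. Lengths are in m, angles in rad, forces in N, time in s.
With the tool pointing down it reaches from about 0.3 to 0.875 m from the base axis. Payload 6.4 kg.
Tool frame: the origin (TCP) lies between the finger pads; the fingertips stand 8 mm ahead of it and the grasp point (between the pads) lies 11 mm behind it (ctrl.finger_overhang is the distance from the TCP to the fingertips, in m); z points along the fingers, y is the line along which they close (so a half turn about z gives the same grasp; the last joint's range is limited). The gripper opens to 85 mm and grips with 20 to 120 N. Pads are 22 mm wide; open, the fingers measure 114 mm over their backs; the gripper's body (76 mm by 85 mm) begins 54 mm behind the grasp point. The pads swing forward as they close: fully open they stand 13 mm farther back than shut.
Start: joints at [-1.466, 0.181, 1.607, -0, 1.354, -0.206], TCP at [0.176, -0.547, 0.239] pointing down, gripper open.
Joint ranges: [-2.99, 2.99], [-0.89, 2.07], [0.3, 2.58], [-1.14, 4.28], [0, 2.63], [-3.12, 3.12]. Speed limits (rad/s): [2.57, 2.57, 3.01, 3.14, 3.14, 3.14].

INTERFACE

Orientations are given as a unit quaternion [w, x, y, z].
In Python, from bench import ctrl, camera gives the robot as it stands.
- The arm moves only by the shell command python3 -m pendant 'ROWS' [OPENING]. ROWS is JSON, a list of rows, each a list of 6 numbers: the shift along the world's x, y, z normalised to -1 to 1, where 1 is 200 mm, then the turn, a rotation vector about the world's x, y, z normalised to -1 to 1, where 1 is pi/2 rad. In form: [[dx, dy, dz, rx, ry, rz], ...]. A call has exactly 10 rows; each row shifts and turns the commanded pose from where the row before left it; what a row does not reach is not made up. A row lasts 1/8 s, in which the tool goes at most 62.5 mm and 10.7 degrees, less where a joint would pass 70% of its speed; a pose out of reach is approached as far as the arm can. A call with a number of a shift or a turn outside -1 to 1 is refused whole. A call with a gripper value outside its range is refused whole. OPENING is the opening, from -1 (shut) to 1 (fully open), set as the call begins (- or left out, the last holds). The fingers move at their own pace and stop on an object; the grip force is fixed at half the most. Time passes only in rows, so rows that do not move let the fingers close, or fill a call up. It gives the time, the measured TCP pose, the force, the opening and the grip force at its end, in the units of the state.
- ctrl.get_obs(): the state, without advancing time (a new reading comes with each control period).
- camera(name): name is "scene" or "top" or "wrist"; returns a dict with "color" (400x640x3 uint8, blue, green, red), "fx", "fy", "cx", "cy" (pixels), "distortion" ([k1, k2, p1, p2, k3] as OpenCV has them; the pictures are not rectified), "xyz" and "rotation" of the camera in the world; the wrist camera has in their place "hand_eye" (4x4, takes a point from camera to tool coordinates, whose origin is the TCP and whose axes are the flange's). Camera axes: x right, y down, z forward; pixel columns grow to the right and rows downward; lengths in m; the calibration is good to about 2 mm. A picture is of the moment at which its call begins: read the wrist's pose just before it. There is no depth.
- ctrl.hand_in(): hands the job in; it is judged then, once.
The state is a dict: "time_s": time; "q": joint angles; "dq": joint speeds; "joint_efforts": joint torques, N m; "eef_pos": TCP position; "eef_rot": TCP orientation; "wrist_force": force on the tool from outside, world axes, zero at the start; "torque": the same for the moment, N m; "opening": opening from 0.0 (shut) to 1.0 (fully open); "grasp_force": force on a finger pad.
Only numpy, scipy, OpenCV 4.12 (cv2) and the standard library are available. Lean on these libraries where they do the work, as an engineer would, in place of code of your own. Each camera call takes 0.05 s, during which the arm holds its last target. There are 200 camera calls.

## Working session

There is one attempt and no reset: what is moved stays moved. The work goes in short steps, Python scripts to look and compute and a shell command to move; the robot and the scene stay as the last step left them, time stands still between calls to the robot, and variables do not carry over. Pictures are saved under pics/ and viewed, at most 14 in all, crops included, and the job is handed in when it is done.

```bash
ls; mkdir -p pics
python3 - <<'E'
from bench import ctrl,camera
import cv2,json
o=ctrl.get_obs();print(o, ctrl.finger_overhang)
for n in("scene","top"):
    c=camera(n);cv2.imwrite(f"pics/{n}0.png",c["color"]);print({k:v for k,v in c.items() if k!="color"})
E
```

```text
pics
{'time_s': 0.0, 'q': array([-1.46629723e+00,  1.81553878e-01,  1.60803021e+00, -3.18332659e-05,
        1.35382750e+00, -2.06339975e-01]), 'dq': array([ 2.29968313e-03, -8.33648605e-04, -8.32123539e-05, -1.33007078e-03,
        1.32505577e-03, -1.10608992e-03]), 'joint_efforts': array([ 2.65454928e-04, -4.44869614e+01, -3.51333869e+01, -2.30600754e-04,
        9.30399197e-03, -5.13432394e-05]), 'eef_pos': array([ 0.17579371, -0.54687896,  0.23836621]), 'eef_rot': array([-9.09079870e-04,  9.87945734e-01,  1.54797929e-01,  3.07702898e-05]), 'wrist_force': array([-0.42374999,  0.16808736,  0.91612712]), 'torque': array([0.03438479, 0.03506445, 0.03541263]), 'grasp_force': 0.0, 'opening': 1.0025835001157433} 0.008
{'fx': 407.724055599359, 'fy': 407.724055599359, 'cx': 319.609914691659, 'cy': 193.63177865127503, 'distortion': array([0.02143549, 0.        , 0.        , 0.        , 0.        ]), 'xyz': array([0.05943428, 0.53137   , 0.8162506 ]), 'rotation': array([ 0.11715824, -0.28282542,  0.88689493, -0.34597849])}
{'fx': 396.3461373198883, 'fy': 396.3461373198883, 'cx': 320.48237875200886, 'cy': 195.65184310443092, 'distortion': array([-0.05818629,  0.        ,  0.        ,  0.        ,  0.        ]), 'xyz': array([ 0.41407658, -0.03094883,  1.14410917]), 'rotation': array([ 0.00582369, -0.7053631 ,  0.70839116, -0.02471718])}
```

View pics/top0.png

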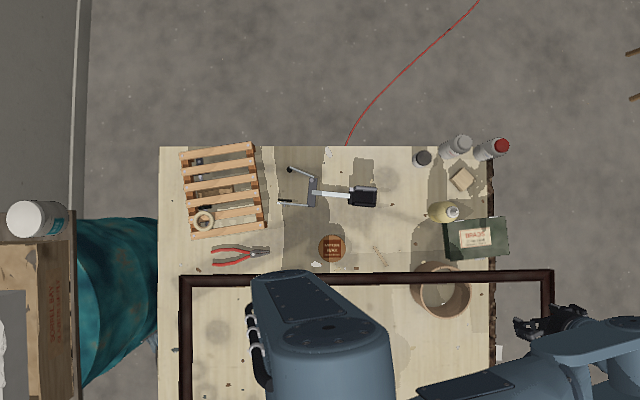

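View pics/scene0.png

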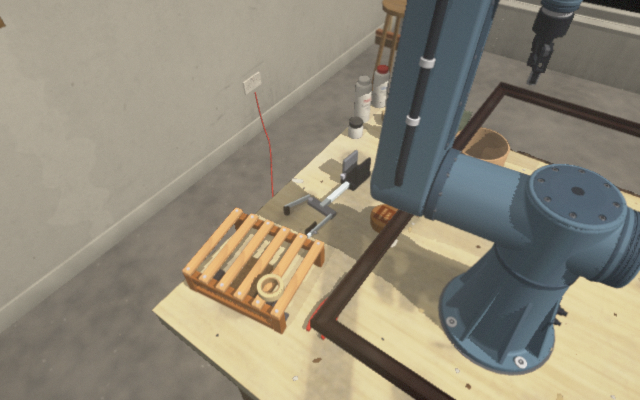

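Top view: the riser is at about (222,190) with its open front facing right. The reacher jaws are at about (285,185) and the handle at (362,196). A dark frame runs along row ~278, and I need its height. In the scene view, its left corner is at (322,322) and its far corner at (503,88).

```bash
cat > h.py <<'E'
import numpy as np,cv2
from scipy.spatial.transform import Rotation as R
from bench import ctrl,camera
def q2R(q): return R.from_quat([q[1],q[2],q[3],q[0]])
def snap(n,save=None):
    o=ctrl.get_obs(); c=camera(n)
    if n=="wrist":
        T=np.eye(4);T[:3,:3]=q2R(o["eef_rot"]).as_matrix();T[:3,3]=o["eef_pos"];T=T@c["hand_eye"]
        c["Rm"],c["p"]=T[:3,:3],T[:3,3]
    else: c["Rm"],c["p"]=q2R(c["rotation"]).as_matrix(),c["xyz"]
    c["K"]=np.array([[c["fx"],0,c["cx"]],[0,c["fy"],c["cy"]],[0,0,1]])
    if save: cv2.imwrite(save,c["color"])
    return c
def ray(c,uv):
    u=cv2.undistortPoints(np.array(uv,float).reshape(-1,1,2),c["K"],np.array(c["distortion"])).reshape(-1,2)
    return (c["Rm"]@np.c_[u,np.ones(len(u))].T).T
def plane(c,uv,z):
    d=ray(c,uv); return c["p"]+d*((z-c["p"][2])/d[:,2])[:,None]
def tri(c1,a,c2,b):
    d1,d2=ray(c1,a)[0],ray(c2,b)[0]
    s=np.linalg.lstsq(np.c_[d1,-d2],c2["p"]-c1["p"],rcond=None)[0]
    A,B=c1["p"]+s[0]*d1,c2["p"]+s[1]*d2
    return (A+B)/2,np.linalg.norm(A-B)
def proj(c,P):
    rv=cv2.Rodrigues(c["Rm"].T)[0]; return cv2.projectPoints(np.atleast_2d(P).astype(float),rv,-c["Rm"].T@c["p"],c["K"],np.array(c["distortion"]))[0].reshape(-1,2)
E
python3 - <<'E'
from h import *
np.set_printoptions(precision=3,suppress=True)
t=snap("top");s=snap("scene")
print("frame corners",tri(t,(182,278),s,(322,322)),tri(t,(551,273),s,(503,88)))
print("riser top corners z78",plane(t,[(179,153),(253,142),(191,238),(268,228)],.078))
print("handle z.08",plane(t,[(362,196)],.08),"jaw z.03",plane(t,[(290,169),(282,202)],.03),"yoke",plane(t,[(313,193)],.02))
print("jar",plane(t,[(422,157)],.056),"bottle",plane(t,[(440,212)],.1))
big=cv2.resize(t["color"][130:260,150:400],None,fx=3.2,fy=3.2,interpolation=cv2.INTER_CUBIC);cv2.imwrite("pics/crop.png",big)
E
```

```text
frame corners (array([0.25 , 0.283, 0.158]), np.float64(0.01133741698491396)) (array([ 0.247, -0.681,  0.106]), np.float64(0.0009660423243917001))
riser top corners z78 [[0.577 0.322 0.078]
 [0.606 0.122 0.078]
 [0.348 0.288 0.078]
 [0.374 0.081 0.078]]
handle z.08 [[ 0.459 -0.172  0.08 ]] jaw z.03 [[0.538 0.025 0.03 ]
 [0.445 0.047 0.03 ]] yoke [[ 0.47 -0.04  0.02]]
jar [[ 0.568 -0.344  0.056]] bottle [[ 0.414 -0.378  0.1  ]]
```

View pics/crop.png

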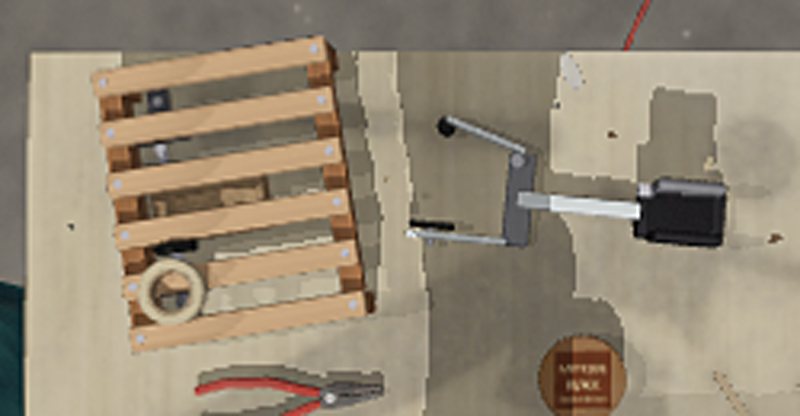

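The crop shows the cork at about (210,190), between the slats and behind the mouth, with the jaws facing it. The moving jaw is at high world x and the fixed jaw at low x. I'll move above the reacher and look closer.

```bash
python3 -m pendant '[[0.1,0.2,0.15,0,0,0.08],[0.145,0.224,0.1,0,0,0.08],[0.15,0.224,0.1,0,0,0.08],[0.15,0.224,0.1,0,0,0.08],[0.15,0.224,0.1,0,0,0.08],[0.15,0.224,0.1,0,0,0.08],[0.15,0.224,0.05,0,0,0.08],[0.15,0.224,0.05,0,0,0.08],[0.15,0.224,0,0,0,0.08],[0.15,0.22,0,0,0,0.08]]' 1
python3 - <<'E'
from h import *
w=snap("wrist","pics/w1.png");print(ctrl.get_obs()["eef_pos"],w["p"],w["Rm"],w["fx"])
E
```

```text
time_s: 1.45
eef_pos: [0.4656, -0.1034, 0.3895]
eef_rot: [0.0, 0.707, 0.707, 0.0]
wrist_force: [1.0, -0.2, -0.1]
opening: 1.001
grasp_force: 0.0
[ 0.46780885 -0.09835585  0.38928441] [ 0.4644071  -0.02947863  0.52403109] [[ 0.99999796  0.0010959   0.00169705]
 [ 0.00154249 -0.9566843  -0.29112329]
 [ 0.0013045   0.29112532 -0.95668404]] 302.83992556428984
```

View pics/w1.png

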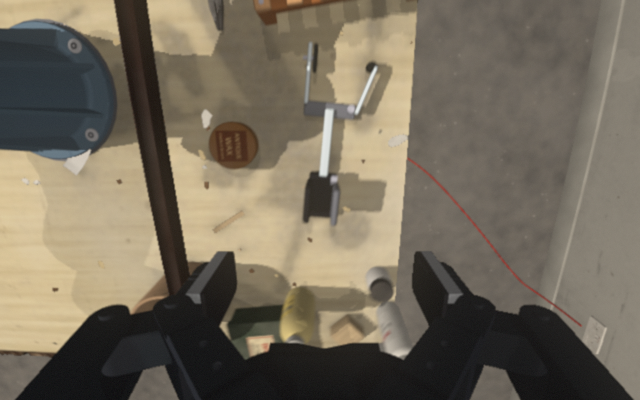

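The wrist view shows the jaws at (310,55) and (372,66), the tube from (330,108) to (321,174), and the handle at about (322,197). Next I'll look at the riser the same way, then measure both.

```bash
python3 - <<'E'
from h import *
import pickle
pickle.dump(snap("wrist"),open("w1.pkl","wb"))
E
python3 -m pendant '[[0,0.15,0,0,0,0],[0,0.25,0,0,0,0],[0,0.25,0,0,0,0],[0,0.25,0,0,0,0],[0,0.25,0,0,0,0],[0,0.25,0,0,0,0],[0,0.1,0,0,0,0],[0,0,0,0,0,0],[0,0,0,0,0,0],[0,0,0,0,0,0]]'
python3 - <<'E'
from h import *
import pickle
w=snap("wrist");pickle.dump(w,open("w2.pkl","wb"))
w1=pickle.load(open("w1.pkl","rb"))
a=cv2.resize(w["color"][0:260,150:500],None,fx=2.2,fy=2.2,interpolation=cv2.INTER_CUBIC);cv2.imwrite("pics/w2.png",a)
b=cv2.resize(w1["color"][30:230,280:400],None,fx=3,fy=3,interpolation=cv2.INTER_CUBIC);cv2.imwrite("pics/w1c.png",b)
E
```

```text
time_s: 2.8
eef_pos: [0.4651, 0.1938, 0.3893]
eef_rot: [0.0, 0.709, 0.705, -0.0]
wrist_force: [0.6, -0.2, 0.5]
opening: 1.0
grasp_force: 0.0
```

View pics/w2.png

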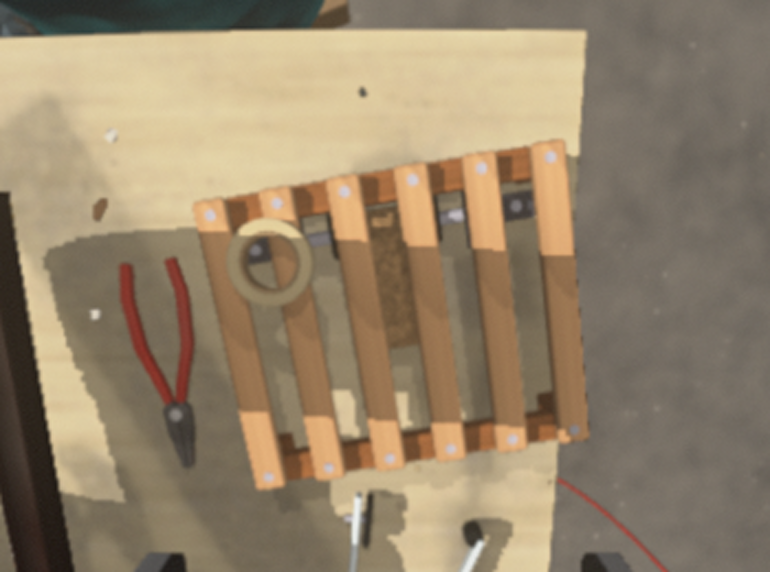

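View pics/w1c.png

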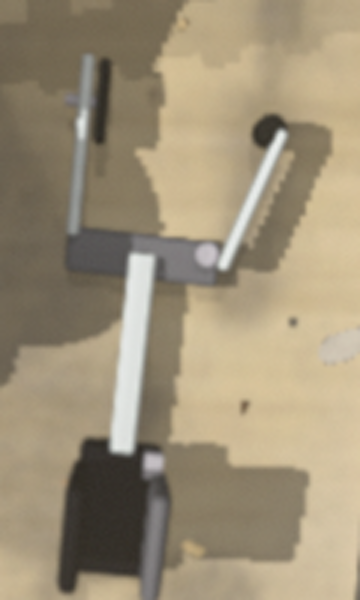

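The riser screws, the cork's front edge at about crop (401,345), and the buffers at (335,235) and (440,225) are all clear. So are the tube, plates and jaws. Now the numbers.

Run:
```python
from h import *
import pickle
np.set_printoptions(precision=4,suppress=True)
w1,w2=[pickle.load(open(f"w{i}.pkl","rb")) for i in(1,2)]
c2=lambda p:np.array(p,float)/2.2+[150,0]
c1=lambda p:np.array(p,float)/3+[280,30]
rear=plane(w2,c2([(210,216),(277,203),(345,191),(413,180),(482,168),(550,157)]),.078)
front=plane(w2,c2([(269,478),(329,468),(390,458),(451,448),(512,439),(574,430)]),.078)
C=(rear.mean(0)+front.mean(0))/2; ax=rear.mean(0)-front.mean(0)
print("riser C",C,"depth",np.linalg.norm(ax),"ang",np.degrees(np.arctan2(ax[1],ax[0])), "width",np.linalg.norm(rear[0]-rear[-1]),np.linalg.norm(front[0]-front[-1]))
ux=ax[:2]/np.linalg.norm(ax[:2]); uy=np.array([-ux[1],ux[0]])
tor=lambda P:np.c_[(P[:,:2]-C[:2])@ux,(P[:,:2]-C[:2])@uy]
print("cork top front",tor(plane(w2,c2([(388,347),(415,343)]),.032)),"rear",tor(plane(w2,c2([(370,209),(393,206)]),.032)))
print("buffers z.02",tor(plane(w2,c2([(338,237),(438,225)]),.02)))
T=plane(w1,c1([(142,255),(122,452)]),.016); d=(T[0]-T[1])[:2]
print("tube",T,np.linalg.norm(d),np.degrees(np.arctan2(d[1],d[0])))
P=plane(w1,c1([(58,588),(160,598),(75,480),(168,480)]),.08);print("plate corners",P)
J=plane(w1,c1([(88,55),(73,233),(108,62),(102,142)]),.028);print("fixedjaw",J)
M=plane(w1,c1([(270,130)]),.025);print("movpad",M)
vx=d/np.linalg.norm(d);vy=np.array([-vx[1],vx[0]])
g=lambda P:np.c_[(P[:,:2]-T[1,:2])@vx,(P[:,:2]-T[1,:2])@vy]
print("in reacher frame from tube start",g(T),g(P),g(J),g(M))
```

```text
riser C [0.4765 0.2093 0.078 ] depth 0.1802792278283288 ang 98.99330457773364 width 0.21807401617260175 0.21789586575380396
cork top front [[-0.0194  0.0112]
 [-0.0196 -0.009 ]] rear [[ 0.0789  0.0082]
 [ 0.0783 -0.008 ]]
buffers z.02 [[ 0.064   0.0345]
 [ 0.0606 -0.0384]]
tube [[ 0.473  -0.0351  0.016 ]
 [ 0.4631 -0.1446  0.016 ]] 0.1098885600459473 84.82854890663289
plate corners [[ 0.4304 -0.203   0.08  ]
 [ 0.484  -0.2081  0.08  ]
 [ 0.4397 -0.1443  0.08  ]
 [ 0.4868 -0.1438  0.08  ]]
fixedjaw [[ 0.4444  0.0622  0.028 ]
 [ 0.4364 -0.0241  0.028 ]
 [ 0.4544  0.0591  0.028 ]
 [ 0.4515  0.0211  0.028 ]]
movpad [[0.5378 0.0284 0.025 ]]
in reacher frame from tube start [[ 0.1099 -0.    ]
 [ 0.      0.    ]] [[-0.0611  0.0272]
 [-0.0614 -0.0266]
 [-0.0018  0.0233]
 [ 0.0029 -0.0236]] [[0.2043 0.0373]
 [0.1176 0.0374]
 [0.2021 0.027 ]
 [0.164  0.0264]] [[ 0.179  -0.0588]]
```

```bash
python3 -m pendant '[[0,-0.2,0,0,0,-0.01],[0,-0.27,0,0,0,-0.01],[0,-0.27,0,0,0,-0.01],[0,-0.27,0,0,0,-0.01],[-0.01,-0.27,-0.1,0,0,-0.01],[-0.01,-0.27,-0.15,0,0,-0.01],[-0.01,-0.2,-0.2,0,0,0],[0,-0.1,-0.25,0,0,0],[0,0,-0.2,0,0,0],[0,0,0,0,0,0]]'
python3 - <<'E'
from h import *
o=ctrl.get_obs();e=q2R(o["eef_rot"]).as_matrix();print(o["eef_pos"],np.degrees(np.arctan2(e[1,1],e[0,1])),e[:,2])
E
```

```text
time_s: 4.1
eef_pos: [0.4565, -0.1746, 0.2063]
eef_rot: [-0.003, 0.741, 0.671, -0.001]
wrist_force: [-0.6, 0.7, 0.5]
opening: 0.999
grasp_force: 0.0
[ 0.45645133 -0.17457777  0.20634703] -5.700334062488672 [-0.00587943  0.00402979 -0.9999746 ]
```

```bash
python3 -m pendant '[[0.018,-0.012,-0.1,0,0,0.006],[0,0,-0.15,0,0,0],[0,0,-0.15,0,0,0],[0,0,-0.15,0,0,0],[0,0,-0.12,0,0,0],[0,0,-0.08,0,0,0],[0,0,-0.06,0,0,0],[0,0,-0.01,0,0,0],[0,0,0,0,0,0],[0,0,0,0,0,0]]' 1
python3 - <<'E'
from h import *
o=ctrl.get_obs();print(o["eef_pos"]);snap("wrist","pics/w3.png")
E
```

```text
time_s: 5.35
eef_pos: [0.463, -0.1778, 0.046]
eef_rot: [0.001, 0.738, 0.675, 0.0]
wrist_force: [0.5, -0.7, 0.3]
opening: 1.002
grasp_force: 0.0
[ 0.46298343 -0.17780151  0.046014  ]
```

View pics/w3.png

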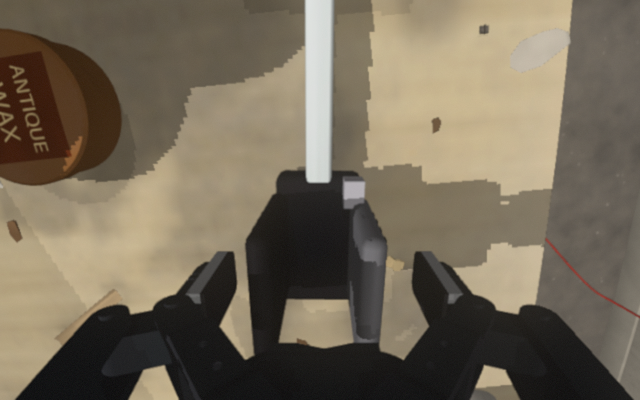

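The handle sits squarely between the open fingers: the plates span columns 247–385 and the fingers 235–414. I'll close lightly.

```bash
python3 -m pendant '[[-0.012,0,-0.01,0,0,0],[0,0,0,0,0,0],[0,0,0,0,0,0],[0,0,0,0,0,0],[0,0,0,0,0,0],[0,0,0,0,0,0],[0,0,0,0,0,0],[0,0,0,0,0,0],[0,0,0,0,0,0],[0,0,0,0,0,0]]' 0.2
```

```text
time_s: 6.65
eef_pos: [0.4592, -0.1773, 0.0435]
eef_rot: [-0.001, 0.738, 0.675, -0.001]
wrist_force: [-4.8, 0.2, 6.1]
opening: 0.6
grasp_force: 11.4
```

```bash
python3 -m pendant '[[0.038,0.005,0,0,0,0.017],[0.038,0.005,0,0,0,0.017],[0.038,0.005,0,0,0,0.017],[0.038,0.005,0,0,0,0.017],[0.038,0.005,0,0,0,0.017],[0.038,0.005,0,0,0,0.017],[0.038,0.005,0,0,0,0.018],[0.038,0.005,0,0,0,0.018],[0.036,0.01,0,0,0,0.018],[0,0,0,0,0,0]]'
python3 - <<'E'
from h import *
o=ctrl.get_obs();e=q2R(o["eef_rot"]).as_matrix();print(o["eef_pos"],np.degrees(np.arctan2(e[1,0],e[0,0])),e[:,2])
t=snap("top");cv2.imwrite("pics/t2.png",cv2.resize(t["color"][130:230,170:400],None,fx=3.4,fy=3.4,interpolation=cv2.INTER_CUBIC))
E
```

```text
time_s: 7.9
eef_pos: [0.5294, -0.1674, 0.0434]
eef_rot: [0.001, 0.649, 0.761, 0.001]
wrist_force: [1.4, 0.2, 2.1]
opening: 0.599
grasp_force: 8.0
[ 0.52944344 -0.16736987  0.04342624] 99.0298364194186 [ 2.10040690e-03 -3.31529405e-04 -9.99997739e-01]
```

View pics/t2.png

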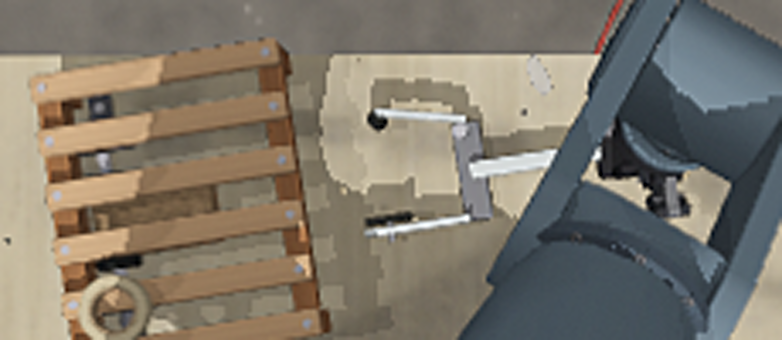

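The jaws are parallel to the slats: the fixed jaw runs (366,233)→(470,216) and the moving pad is at (377,119). I'll measure the lateral alignment using this camera only.

Run:
```python
from h import *
np.set_printoptions(precision=4,suppress=True)
t=snap("top");f=lambda p:np.array(p,float)/3.4+[170,130]
rear=plane(t,f([(40,87),(47,141),(55,195),(63,250),(71,304)]),.078);front=plane(t,f([(266,52),(273,105),(281,159),(289,214),(297,268)]),.078)
ux=(rear.mean(0)-front.mean(0))[:2];print("depth",np.linalg.norm(ux),np.degrees(np.arctan2(ux[1],ux[0])));ux/=np.linalg.norm(ux);uy=np.array([-ux[1],ux[0]])
# slats at ry = 109-43.6k: 5 used are k=0..4 from -109 -> mean -21.8mm
C=(rear.mean(0)+front.mean(0))[:2]/2+uy*.0218
g=lambda n,P:print(n,np.c_[(P[:,:2]-C)@ux,(P[:,:2]-C)@uy])
print(C)
g("fixed jaw outer",plane(t,f([(366,236),(470,219)]),.028))
g("fixed pad inner",plane(t,f([(368,217),(411,210)]),.027))
g("mov pad",plane(t,f([(377,119)]),.027))
g("tube",plane(t,f([(475,169),(555,158)]),.017))
g("cork front z32",plane(t,f([(216,195)]),.032))
```

```text
depth 0.1810384003084839 98.80851706362081
[0.476  0.2089]
fixed jaw outer [[-0.1438  0.0464]
 [-0.2309  0.046 ]]
fixed pad inner [[-0.1478  0.031 ]
 [-0.1838  0.0309]]
mov pad [[-0.1676 -0.0484]]
tube [[-0.2417  0.0047]
 [-0.3095  0.006 ]]
cork front z32 [[-0.0272 -0.0062]]
```

```bash
python3 -m pendant '[[-0.018,-0.003,0,0,0,0],[-0.0075,0.047,0,0,0,0],[-0.0075,0.047,0,0,0,0],[-0.0085,0.056,0,0,0,0],[-0.0095,0.06,0,0,0,0],[-0.0095,0.06,0,0,0,0],[-0.0095,0.06,0,0,0,0],[-0.0095,0.06,0,0,0,0],[-0.0095,0.06,0,0,0,0],[-0.0075,0.047,0,0,0,0]]'; python3 -m pendant '[[-0.0055,0.034,0,0,0,0],[-0.0055,0.034,0,0,0,0],[-0.0055,0.034,0,0,0,0],[-0.0055,0.034,0,0,0,0],[-0.0055,0.034,0,0,0,0],[-0.0055,0.034,0,0,0,0],[-0.0055,0.034,0,0,0,0],[-0.0055,0.034,0,0,0,0],[-0.0055,0.034,0,0,0,0],[-0.0055,0.034,0,0,0,0]]'
python3 - <<'E'
from h import *
o=ctrl.get_obs();e=q2R(o["eef_rot"]).as_matrix();print(o["eef_pos"],np.degrees(np.arctan2(e[1,0],e[0,0])))
ux=np.array([-.1564,.9877]);uy=np.array([-.9877,-.1564]);d=o["eef_pos"][:2]-[.4765,.2093];print(d@ux,d@uy)
t=snap("top");cv2.imwrite("pics/t3.png",cv2.resize(t["color"][130:230,170:400],None,fx=3.4,fy=3.4,interpolation=cv2.INTER_CUBIC))
E
```

```text
time_s: 9.25
eef_pos: [0.5087, -0.0679, 0.0434]
eef_rot: [0.0, 0.649, 0.76, -0.0]
wrist_force: [-0.1, -3.5, 2.7]
opening: 0.604
grasp_force: 9.0
time_s: 10.5
eef_pos: [0.4978, -0.0003, 0.0434]
eef_rot: [0.0, 0.65, 0.76, -0.0]
wrist_force: [1.3, -4.8, 4.4]
opening: 0.601
grasp_force: 9.0
[ 4.97783167e-01 -2.83673980e-04  4.33796572e-02] 98.99163051401037
-0.21033448208558958 0.01175750271098487
```

View pics/t3.png

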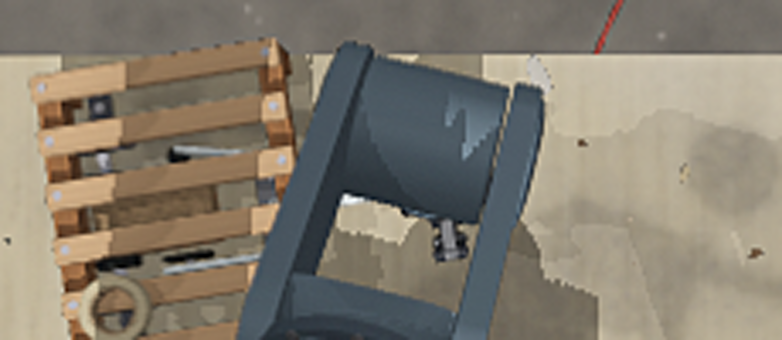

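The jaws straddle the block: moving pad at (180,153), fixed pad at (188,256), with the cork between. I'll squeeze gradually while easing the tool sideways to centre the jaws.

```bash
Z='[0,0,0,0,0,0]'; python3 -m pendant '[[0.003,0,0,0,0,0],[0.003,0.001,0,0,0,0],[0.003,0,0,0,0,0],[0.003,0.001,0,0,0,0],[0.003,0,0,0,0,0],[0.003,0.001,0,0,0,0],[0.003,0,0,0,0,0],[0,0,0,0,0,0],[0,0,0,0,0,0],[0,0,0,0,0,0]]' 0.13; python3 -m pendant '[[0,0,0,0,0,0],[0,0,0,0,0,0],[0,0,0,0,0,0],[0,0,0,0,0,0],[0,0,0,0,0,0],[0,0,0,0,0,0],[0,0,0,0,0,0],[0,0,0,0,0,0],[0,0,0,0,0,0],[0,0,0,0,0,0]]' 0.1
```

```text
time_s: 11.8
eef_pos: [0.4986, 0.0006, 0.0435]
eef_rot: [-0.003, 0.649, 0.761, -0.002]
wrist_force: [-15.0, -3.2, 23.2]
opening: 0.567
grasp_force: 17.4
time_s: 13.05
eef_pos: [0.4988, 0.0007, 0.0436]
eef_rot: [-0.003, 0.649, 0.761, -0.002]
wrist_force: [-13.9, -3.1, 23.5]
opening: 0.553
grasp_force: 18.2
```

The closing pads swing down and press the tool onto the bench (about 23 N), so bench friction is holding it sideways. I'll lift slightly to unload it.

```bash
python3 -m pendant '[[0,0,0.002,0,0,0],[0,0,0.002,0,0,0],[0,0,0.002,0,0,0],[0,0,0,0,0,0],[0,0,0,0,0,0],[0,0,0,0,0,0],[0,0,0,0,0,0],[0,0,0,0,0,0],[0,0,0,0,0,0],[0,0,0,0,0,0]]'
```

```text
time_s: 14.3
eef_pos: [0.4996, 0.001, 0.0436]
eef_rot: [-0.002, 0.649, 0.761, -0.001]
wrist_force: [-5.4, -1.2, 7.1]
opening: 0.556
grasp_force: 13.3
```

```bash
python3 -m pendant '[[0,0,0.001,0,0,0],[0,0,0,0,0,0],[0,0,0,0,0,0],[0,0,0,0,0,0],[0,0,0,0,0,0],[0,0,0,0,0,0],[0,0,0,0,0,0],[0,0,0,0,0,0],[0,0,0,0,0,0],[0,0,0,0,0,0]]' 0.08;  python3 - <<'E'
from h import *
o=ctrl.get_obs();print(o["wrist_force"],o["torque"],o["grasp_force"],o["opening"])
ux=np.array([-.1564,.9877]);uy=np.array([-.9877,-.1564]);d=o["eef_pos"][:2]-[.4765,.2093];print(d@ux,d@uy)
E
```

```text
time_s: 15.55
eef_pos: [0.502, -0.0001, 0.0447]
eef_rot: [0.0, 0.65, 0.76, 0.0]
wrist_force: [0.5, -0.8, -3.3]
opening: 0.54
grasp_force: 10.9
[ 0.48462165 -0.84157659 -3.28791088] [-0.06085646 -0.04271746  0.03646042] 10.92251256108284 0.5402320817745502
-0.2107767110134378 0.00757529632776414
```

```bash
python3 -m pendant '[[0,0,0,0,0,0],[0,0,0,0,0,0],[0,0,0,0,0,0],[0,0,0,0,0,0],[0,0,0,0,0,0],[0,0,0,0,0,0],[0,0,0,0,0,0],[0,0,0,0,0,0],[0,0,0,0,0,0],[0,0,0,0,0,0]]' 0.06;  python3 -c "
from h import *
o=ctrl.get_obs();print(o['torque'],o['grasp_force'])"
```

```text
time_s: 16.8
eef_pos: [0.502, -0.0001, 0.0447]
eef_rot: [-0.0, 0.65, 0.76, -0.0]
wrist_force: [0.0, -0.6, -3.1]
opening: 0.535
grasp_force: 11.3
[-0.1033828  -0.0087816  -0.02852131] 11.255517303943634
```

```bash
python3 -m pendant '[[0,0,0,0,0,0],[0,0,0,0,0,0],[0,0,0,0,0,0],[0,0,0,0,0,0],[0,0,0,0,0,0],[0,0,0,0,0,0],[0,0,0,0,0,0],[0,0,0,0,0,0],[0,0,0,0,0,0],[0,0,0,0,0,0]]' 0.03;  python3 -c "
from h import *
o=ctrl.get_obs();print(o['torque'],o['grasp_force'])"
```

```text
time_s: 18.05
eef_pos: [0.502, -0.0001, 0.0447]
eef_rot: [0.0, 0.65, 0.76, -0.0]
wrist_force: [-0.4, -1.4, -2.8]
opening: 0.519
grasp_force: 24.9
[-0.13552602  0.03337609  0.09119095] 24.865176379680634
```

```bash
python3 -m pendant '[[0,0,0,0,0,0],[0,0,0,0,0,0],[0,0,0,0,0,0],[0,0,0,0,0,0],[0,0,0,0,0,0],[0,0,0,0,0,0],[0,0,0,0,0,0],[0,0,0,0,0,0],[0,0,0,0,0,0],[0,0,0,0,0,0]]' 0.02;  python3 -c "
from h import *
o=ctrl.get_obs();print(o['torque'],o['grasp_force'],o['opening'])"
```

```text
time_s: 19.3
eef_pos: [0.502, -0.0001, 0.0447]
eef_rot: [0.0, 0.65, 0.76, -0.0]
wrist_force: [0.6, -1.8, -2.1]
opening: 0.516
grasp_force: 31.4
[-0.17251647  0.04532532  0.15824788] 31.389772295951843 0.5158268915718891
```

```bash
python3 -m pendant '[[0.001,-0.006,0,0,0,0],[0.002,-0.012,0,0,0,0],[0.002,-0.012,0,0,0,0],[0.003,-0.02,0,0,0,0],[0.003,-0.02,0,0,0,0],[0.003,-0.02,0,0,0,0],[0.003,-0.02,0,0,0,0],[0.004,-0.02,0,0,0,0],[0.003,-0.02,0,0,0,0],[0,0,0,0,0,0]]';  python3 - <<'E'
from h import *
o=ctrl.get_obs();print(o['torque'],o['grasp_force'],o['opening'])
t=snap("top");cv2.imwrite("pics/t4.png",cv2.resize(t["color"][130:230,170:400],None,fx=3.4,fy=3.4,interpolation=cv2.INTER_CUBIC))
E
```

```text
time_s: 20.55
eef_pos: [0.5062, -0.0293, 0.0443]
eef_rot: [-0.001, 0.65, 0.76, 0.0]
wrist_force: [0.0, 3.7, -3.0]
opening: 0.512
grasp_force: 31.2
[0.82991683 0.12530186 0.04478703] 31.22125267982483 0.5120951866620171
```

View pics/t4.png

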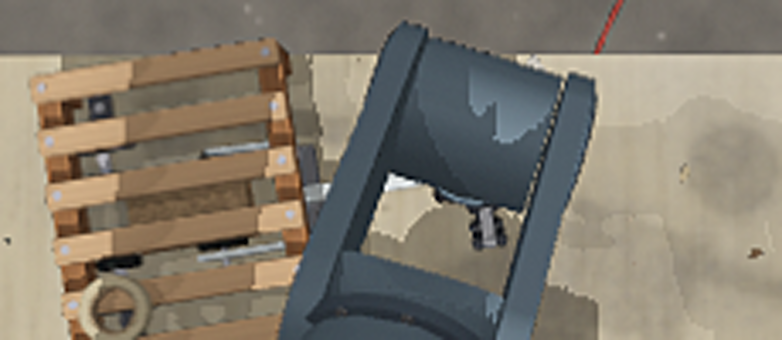

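The cork has moved about 28 mm with the jaws, its front edge going from column 216 to 250. I'll keep drawing.

```bash
python3 -m pendant '[[0.003,-0.02,0,0,0,0],[0.005,-0.03,0,0,0,0],[0.006,-0.04,0,0,0,0],[0.008,-0.05,0,0,0,0],[0.008,-0.05,0,0,0,0],[0.008,-0.05,0,0,0,0],[0.008,-0.05,0,0,0,0],[0.008,-0.05,0,0,0,0],[0.008,-0.05,0,0,0,0],[0.008,-0.05,0,0,0,0]]'; python3 -m pendant '[[0.008,-0.05,0,0,0,0],[0.008,-0.05,0,0,0,0],[0.008,-0.05,0,0,0,0],[0.008,-0.05,0,0,0,0],[0.008,-0.05,0,0,0,0],[0.008,-0.05,0,0,0,0],[0.008,-0.05,0,0,0,0],[0.008,-0.05,0,0,0,0],[0.006,-0.04,0,0,0,0],[0.004,-0.03,0,0,0,0]]'
```

```text
time_s: 21.85
eef_pos: [0.5208, -0.1187, 0.0447]
eef_rot: [-0.0, 0.65, 0.76, -0.0]
wrist_force: [-1.1, 1.1, -1.7]
opening: 0.514
grasp_force: 31.3
time_s: 23.1
eef_pos: [0.5356, -0.2126, 0.0447]
eef_rot: [-0.0, 0.65, 0.76, 0.0]
wrist_force: [0.1, 1.7, -2.0]
opening: 0.516
grasp_force: 31.3
```

```bash
python3 -m pendant '[[0.004,-0.025,0,0,0,0],[0.004,-0.03,0,0,0,0],[0.005,-0.03,0,0,0,0],[0.005,-0.03,0,0,0,0],[0.005,-0.03,0,0,0,0],[0.004,-0.025,0,0,0,0],[0.002,-0.01,0,0,0,0],[0,0,0,0,0,0],[0,0,0,0,0,0],[0,0,0,0,0,0]]';  python3 - <<'E'
from h import *
t=snap("top");cv2.imwrite("pics/t5.png",cv2.resize(t["color"][130:240,170:460],None,fx=2.7,fy=2.7,interpolation=cv2.INTER_CUBIC))
E
```

```text
time_s: 24.35
eef_pos: [0.5415, -0.2481, 0.0448]
eef_rot: [0.0, 0.65, 0.76, -0.0]
wrist_force: [0.3, -0.9, -2.1]
opening: 0.516
grasp_force: 31.2
```

View pics/t5.png

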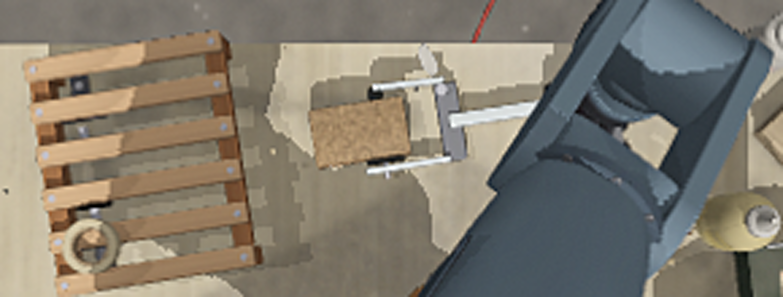

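The block is out, about 75 mm clear of the riser, at crop (360,130) in the jaws. I'll set it down and release gradually.

```bash
python3 -m pendant '[[0,0,-0.002,0,0,0],[0,0,-0.002,0,0,0],[0,0,-0.001,0,0,0],[0,0,0,0,0,0],[0,0,0,0,0,0],[0,0,0,0,0,0],[0,0,0,0,0,0],[0,0,0,0,0,0],[0,0,0,0,0,0],[0,0,0,0,0,0]]' 0.1; python3 -m pendant '[[0,0,0,0,0,0],[0,0,0,0,0,0],[0,0,0,0,0,0],[0,0,0,0,0,0],[0,0,0,0,0,0],[0,0,0,0,0,0],[0,0,0,0,0,0],[0,0,0,0,0,0],[0,0,0,0,0,0],[0,0,0,0,0,0]]' 0.24;python3 -m pendant '[[0,0,0,0,0,0],[0,0,0,0,0,0],[0,0,0,0,0,0],[0,0,0,0,0,0],[0,0,0,0,0,0],[0,0,0,0,0,0],[0,0,0,0,0,0],[0,0,0,0,0,0],[0,0,0,0,0,0],[0,0,0,0,0,0]]' 0.9
```

```text
time_s: 25.65
eef_pos: [0.5414, -0.248, 0.0437]
eef_rot: [-0.0, 0.65, 0.76, 0.0]
wrist_force: [-0.8, -0.1, -3.0]
opening: 0.553
grasp_force: 10.6
time_s: 26.9
eef_pos: [0.5413, -0.2481, 0.0437]
eef_rot: [-0.0, 0.65, 0.76, -0.0]
wrist_force: [-0.1, -0.5, -3.7]
opening: 0.62
grasp_force: 8.3
time_s: 28.15
eef_pos: [0.5414, -0.248, 0.0437]
eef_rot: [-0.0, 0.65, 0.76, -0.0]
wrist_force: [-0.5, -0.9, -0.0]
opening: 0.952
grasp_force: 0.0
```

Released. I'll go straight up, then check with two cameras.

```bash
python3 -m pendant '[[0,0,0.05,0,0,0],[0,0,0.1,0,0,0],[0,0,0.15,0,0,0],[0,0,0.2,0,0,0],[0,0,0.25,0,0,0],[0,0,0.25,0,0,0],[0,0,0.2,0,0,0],[0,0,0.1,0,0,0],[0,0,0,0,0,0],[0,0,0,0,0,0]]';  python3 - <<'E'
from h import *
a=snap("wrist")["color"][:,:];b=snap("top")["color"][130:250,170:460]
b=cv2.resize(b,(640,265));cv2.imwrite("pics/fin.png",cv2.resize(np.vstack([a[:300],b]),None,fx=1,fy=1))
E
```

```text
time_s: 29.4
eef_pos: [0.5409, -0.2477, 0.3032]
eef_rot: [-0.0, 0.65, 0.76, -0.0]
wrist_force: [-0.6, 0.1, -0.6]
opening: 0.952
grasp_force: 0.0
```

View pics/fin.png

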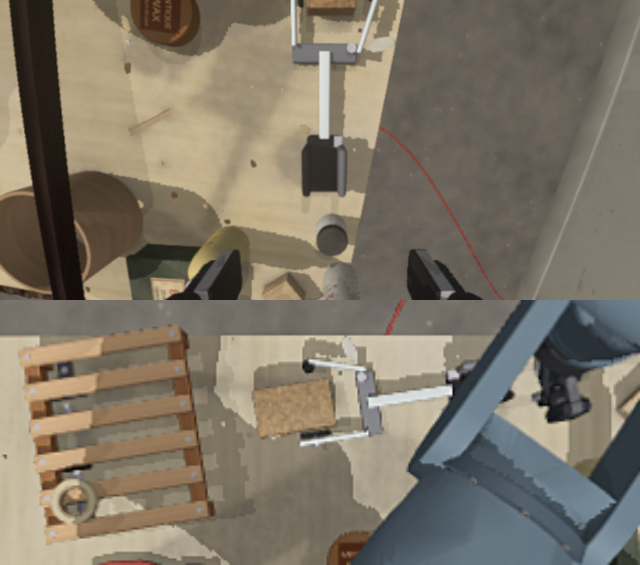

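The reacher lies flat with its jaws open. The block is free on the open bench, and the jar at (331,233) and the bottle are standing.

```bash
python3 -c "
from bench import ctrl
print(ctrl.hand_in())"
```

```text
the job is handed in; nothing more can be done
None
```

The cork block was drawn out about 75 mm clear of the riser and released with the jaws open, the reacher lies flat on the bench out of the gap, the jar and bottle are still standing, and the job was handed in at about 30 s.

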